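Find the weighted centrifuge carrier by feel

TASK

One of the three identical closed tube carriers in the slanted rack hides the steel balance weight for the centrifuge; the other two hold light plastic blanks. Feel which one is heavy by lifting, and stand that one upright on the floor of the orange tray; the two light ones must end fully down in their own rack pockets. Leave the other bench items where they are.

Things in the scene. Friction and masses are not known exactly. Their poses are not given: they have to be found in the camera images.
- rack: Fixed rack, moved and turned each time: grey base 130 x 320 mm with three white square pockets 100 mm apart along its y. Origin: centre of the base's underside; x away from the robot side, z up. Pockets and carriers lean 30 degrees from vertical to the rack's -x: pocket axis, floor to mouth, is (-0.5, 0, 0.866) in the rack's frame. Walls 50 mm high along it, 60 x 60 mm outside.
- pocket_1 (a point): Centre of the floor of pocket 1. A carrier stands in it 45 mm deep, with 2 mm play on each side, resting on the lower wall (nearest the robot); its top 76 mm stand out. While it rubs on that wall, the wall bears part of its weight.
- pocket_2 (a point): Centre of the floor of pocket 2. A carrier stands in it 45 mm deep, with 2 mm play on each side, resting on the lower wall (nearest the robot); its top 76 mm stand out. While it rubs on that wall, the wall bears part of its weight.
- pocket_3 (a point): Centre of the floor of pocket 3. A carrier stands in it 45 mm deep, with 2 mm play on each side, resting on the lower wall (nearest the robot); its top 76 mm stand out. While it rubs on that wall, the wall bears part of its weight.
- carrier_1: Carrier that starts in pocket 1. Closed rigid square carrier, white with purple lid, 46 x 46 mm, 121 mm tall; all look alike. Origin: centre of its underside; z up through the lid (leaning 30 degrees while in the pocket). Total about 0.22 to 0.30 kg with a plastic blank inside, 0.55 to 0.70 kg with the steel weight (hidden; may shift 1 mm). Which one has the steel changes every time.
- carrier_2: Carrier that starts in pocket 2. Closed rigid square carrier, white with purple lid, 46 x 46 mm, 121 mm tall; all look alike. Origin: centre of its underside; z up through the lid (leaning 30 degrees while in the pocket). Total about 0.22 to 0.30 kg with a plastic blank inside, 0.55 to 0.70 kg with the steel weight (hidden; may shift 1 mm). Which one has the steel changes every time.
- carrier_3: Carrier that starts in pocket 3. Closed rigid square carrier, white with purple lid, 46 x 46 mm, 121 mm tall; all look alike. Origin: centre of its underside; z up through the lid (leaning 30 degrees while in the pocket). Total about 0.22 to 0.30 kg with a plastic blank inside, 0.55 to 0.70 kg with the steel weight (hidden; may shift 1 mm). Which one has the steel changes every time.
- tray: Fixed orange open tray, 140 x 140 mm outside, walls 28 mm high and 5 mm thick, floor 5 mm thick (the carrier's underside ends 5 mm above the bench). Origin: centre of its underside, z up.
- tube_rack: Bystander: light blue stand of capped blood tubes, 60 x 150 mm and about 97 mm tall, loose. Origin: centre of its underside. Leave alone.
- brown_bottle: Bystander: brown bottle, 72 mm wide, 160 mm tall, loose. Origin: centre of its underside. Leave alone.
- specimen_cup: Bystander: clear specimen jar with yellow lid, 60 mm wide, 70 mm tall, loose. Origin: centre of its underside. Leave alone.
- marker: Bystander: black marker pen with purple cap, 125 mm long, 12 mm thick, lying loose along its y. Origin: centre of its underside. Leave alone.
Mind the look-alikes: they are no part of the job. Leave any turquoise look-alike of the carrier_2 alone.

How it is judged (in metres and radians):
At the end, for the whole second after the job is handed in: Steel-weighted carrier (over 4.2 N on the tray) upright within 0.10 rad, released, at rest on the orange tray's floor (underside under 12 mm above the tray's underside); both light ones at rest in their own pockets (within 10 mm of the pocket site, leaning 0.40 to 0.65 rad) ((((x of carrier_1 in the frame of tray between -0.062 and 0.062 m and y of carrier_1 in the frame of tray between -0.062 and 0.062 m and z of carrier_1 in the frame of tray below 0.012 m and angle between carrier_1's own z axis and vertical below 0.1 rad and linear speed of carrier_1 below 0.02 m/s and contact force between carrier_1 and tray above 4.2 N) and (distance between carrier_2 and pocket_2 below 0.01 m and angle between the z axis of carrier_2 and the z axis of rack, either way round between 0.4 and 0.65 rad and linear speed of carrier_2 below 0.02 m/s) and (distance between carrier_3 and pocket_3 below 0.01 m and angle between the z axis of carrier_3 and the z axis of rack, either way round between 0.4 and 0.65 rad and linear speed of carrier_3 below 0.02 m/s)) or ((x of carrier_2 in the frame of tray between -0.062 and 0.062 m and y of carrier_2 in the frame of tray between -0.062 and 0.062 m and z of carrier_2 in the frame of tray below 0.012 m and angle between carrier_2's own z axis and vertical below 0.1 rad and linear speed of carrier_2 below 0.02 m/s and contact force between carrier_2 and tray above 4.2 N) and (distance between carrier_1 and pocket_1 below 0.01 m and angle between the z axis of carrier_1 and the z axis of rack, either way round between 0.4 and 0.65 rad and linear speed of carrier_1 below 0.02 m/s) and (distance between carrier_3 and pocket_3 below 0.01 m and angle between the z axis of carrier_3 and the z axis of rack, either way round between 0.4 and 0.65 rad and linear speed of carrier_3 below 0.02 m/s)) or ((x of carrier_3 in the frame of tray between -0.062 and 0.062 m and y of carrier_3 in the frame of tray between -0.062 and 0.062 m and z of carrier_3 in the frame of tray below 0.012 m and angle between carrier_3's own z axis and vertical below 0.1 rad and linear speed of carrier_3 below 0.02 m/s and contact force between carrier_3 and tray above 4.2 N) and (distance between carrier_1 and pocket_1 below 0.01 m and angle between the z axis of carrier_1 and the z axis of rack, either way round between 0.4 and 0.65 rad and linear speed of carrier_1 below 0.02 m/s) and (distance between carrier_2 and pocket_2 below 0.01 m and angle between the z axis of carrier_2 and the z axis of rack, either way round between 0.4 and 0.65 rad and linear speed of carrier_2 below 0.02 m/s)))); the robot touches nothing.
It fails at once if the tube rack is moved more than 30 mm or tipped (distance of tube_rack from where it was at the start of the episode above 0.03 m or angle between tube_rack's own z axis and vertical above 0.35 rad).
It fails at once if the brown bottle is moved more than 30 mm or tipped (distance of brown_bottle from where it was at the start of the episode above 0.03 m or angle between brown_bottle's own z axis and vertical above 0.35 rad).
It fails at once if the specimen cup is moved more than 30 mm or tipped (distance of specimen_cup from where it was at the start of the episode above 0.03 m or angle between specimen_cup's own z axis and vertical above 0.35 rad).
It fails at once if the marker is moved more than 30 mm (distance of marker from where it was at the start of the episode above 0.03 m).
It also fails if it takes over 56 s, if anything falls off the work surface, if the arm or the gripper's body presses on something with over 40 N, if the wrist force passes 120 N, or if a joint passes its speed limit or range.

ROBOT

A 6-joint arm with a two-finger parallel gripper is mounted at the origin on the work surface. World frame = base frame: x ahead of the robot, y to its left, z up, the work surface at z = 0. Lengths are in mm, angles in rad, forces in N, time in s.
With the tool pointing down it reaches from about 300 to 775 mm from the base axis. Payload 14.6 kg.
Tool frame: the origin (TCP) lies on the centre line of the jaws, within the pads' length; the fingertips stand ahead of it and the grasp point (between the pads) is the TCP (manip.tip_reach is the z of the fingertips in the tool frame, in mm); z points along the fingers, y is the direction in which the jaws open and shut (so a half turn about z gives the same grasp; the last joint's range is limited). The gripper opens to 94 mm and grips with 3 to 60 N. Pads are 16 mm wide; open, the fingers measure 119 mm over their backs; the gripper's body (75 mm by 177 mm) begins 78 mm behind the grasp point.
Start: joints at [-1.358, 0.3, 1.521, -0, 1.321, -0.067], TCP at [151.883, -528.603, 188.246] pointing down, gripper open.
Joint ranges: [-3.03, 3.03], [-0.79, 2.21], [0.23, 2.52], [-1.04, 4.18], [0, 3.07], [-2.55, 2.55]. Speed limits (rad/s): [2.22, 2.22, 2.57, 3.14, 3.14, 3.14].

INTERFACE

Orientations are given as [roll, pitch, yaw] about the fixed x, y, z axes, in that order (R = Rz(yaw) Ry(pitch) Rx(roll)).
In Python, from cell import manip, camera, search_frame, masks_of, tip_of gives the robot as it stands.
- The arm moves only by the tool send_rows, never from a script. Its argument "plan" is a list of rows, each an object with "travel": the shift along the tool's x, y, z in mm, a list of three; "delta_rot": the turn, a rotation vector about the tool's x, y, z in degrees, a list of three; "fingers": the gripper's target within -1 to 1 (shut at 1, half-way at 0, fully open at -1). In form: [{"travel": [dx, dy, dz], "delta_rot": [wx, wy, wz], "fingers": fingers}, ...]. A call has 1 to 20 rows; each row shifts and turns the commanded pose from where the row before left it, along the tool's axes as they then stand; what a row does not reach is not made up. A row lasts 1/8 s, in which the tool goes at most 62.5 mm and 10.7 degrees, less where a joint would pass 70% of its speed; a pose out of reach is approached as far as the arm can. A call is refused whole if a number of a shift passes 62.5 or a number of a turn 10.7, either way. A call with a gripper value outside its range is refused whole. The fingers move at their own pace and stop on an object; "grip_force" is the grip in N (left out, the last holds). Time passes only in rows, so rows that do not move let the fingers close. It gives the time, the measured TCP pose, the force and the opening at its end, in the units of the state.
- manip.read_state(): the state, without advancing time (a new reading comes with each control period).
- camera(name): name is "scene" or "top"; returns a dict with "color" (384x512x3 uint8, red, green, blue), "z_map" (384x512 float32, mm along the optical axis (not along the pixel's ray), 0 where there is no reading), "fov_y" (degrees; the focal length in pixels is half the picture's height over the tangent of half this angle, whatever the lens; pixels are square), "cx", "cy" (the principal point, pixels), "k1" (the pictures are not rectified: a ray, as slopes to the right and down, at radius r is drawn at 1 + k1 r^2 times it, then the intrinsics apply), "world_from_camera" (4x4, takes a point from camera to world coordinates). Camera axes: x right, y up, looking along -z (the intrinsics and any distortion apply to the point x, -y, -z); pixel columns grow to the right and rows downward; lengths in mm; the calibration is good to about 2 mm. A picture is of the moment at which its call begins.
- manip.sign_off(): hands the job in, once; it reports no verdict.
Trained networks look in the newest picture that a camera, given by its name, has taken for a name from the list of things; names that differ only in an ending like _2 or _b are one class to them, and where a whole thing is asked for, a point or a joint stands for the part that bears it (a point fixed in the world has none). Each returns a list of dicts, best first, with "confidence" (0 to 1); they miss things now and then, are a little off and sometimes report something else, mostly with a low value. They report only what shows in the picture. A call takes as long as a camera call. They do not tell look-alikes from the thing itself.
- search_frame(name, camera): "at" ([x, y, z] in mm, in the coordinates of the camera as it stood for that picture, good to about 4 mm: the middle of the surface that is visible of it).
- masks_of(name, camera): "region" (384x512 bool, what is visible of it).
- tip_of(name, camera): "at" ([x, y, z] in mm, in the coordinates of the camera as it stood for that picture, good to about 4 mm: a listed point, or the origin of a listed thing).
The state is a dict: "clock": time; "joints": joint angles; "qd": joint speeds; "effort": joint torques, N m; "eef_pos": TCP position; "eef_rot": TCP orientation; "wrist_force": force on the tool from outside, world axes, zero at the start; "moment": the same for the moment, N m; "finger_gap": finger opening in mm.
Only numpy, scipy, OpenCV 4.12 (cv2) and the standard library are available. Lean on these libraries where they do the work, as an engineer would, in place of code of your own. Each camera call takes 0.05 s, during which the arm holds its last target. There are 200 camera calls.

## Working session

There is one attempt and no reset: what is moved stays moved. The work goes in short steps, Python scripts to look and compute and a tool call to move; the robot and the scene stay as the last step left them, time stands still between calls to the robot, and variables do not carry over. Pictures are saved under pics/ and viewed, about 8 in all and at most 12, crops included, and the job is handed in when it is done.

Besides the shell and the picture viewer there is one more tool, called as name([rows], argument=value, ...), one row to a line, values as JSON. send_rows: Moves the arm, as the interface text tells. Its arguments: {"type":"object","properties":{"plan":{"type":"array"},"grip_force":{"type":"number"}},"required":["plan"]}

```bash
mkdir -p pics; ls; cat > h.py <<'E'
import numpy as np, cv2
from cell import manip, camera, search_frame, masks_of, tip_of
def tw(c,p):
    M=np.array(c["world_from_camera"]); return M[:3,:3]@np.array(p)+M[:3,3]
def cloud(c):
    z=c["z_map"]; h,w=z.shape; f=h/2/np.tan(np.radians(c["fov_y"])/2)
    K=np.array([[f,0,c["cx"]],[0,f,c["cy"]],[0,0,1.]])
    u,v=np.meshgrid(np.arange(w),np.arange(h))
    p=cv2.undistortPoints(np.stack([u,v],-1).reshape(-1,1,2).astype(float),K,np.array([c["k1"],0,0,0,0.])).reshape(h,w,2)
    P=np.stack([p[...,0]*z,-p[...,1]*z,-z],-1); M=np.array(c["world_from_camera"])
    W=P@M[:3,:3].T+M[:3,3]; W[z==0]=np.nan; return W
E
python3 - <<'E'
from h import *
np.set_printoptions(precision=1,suppress=True)
ims=[]
for n in ["scene","top"]:
    c=camera(n); ims.append(c["color"]); W=cloud(c); np.save(f"pics/{n}.npy",W)
    cv2.imwrite(f"pics/{n}0.png",c["color"][...,::-1])
    print(n,c["fov_y"],c["k1"],np.array(c["world_from_camera"])[:3,3])
    for o in ["rack","pocket_1","carrier_1","tray","tube_rack","brown_bottle","specimen_cup","marker"]:
        for fn in (tip_of,search_frame):
            for d in fn(o,n): print(o,fn.__name__,round(d["confidence"],2),tw(c,d["at"]))
print(manip.read_state(), manip.tip_reach)
E
```

```text
pics
scene 51.49860703867735 -0.010803535583054687 [1224.8  299.6  714.6]
rack call 0.8 [598.1 -78.    6.5]
rack call 0.96 [617.5 -54.3  29.3]
pocket_1 call 0.92 [ 605.8 -175.2   34.3]
pocket_1 call 0.79 [602.2 -74.8  35. ]
pocket_1 call 0.72 [588.8  17.5  36. ]
pocket_1 call 0.58 [622.9 -54.7  26.5]
carrier_1 call 0.62 [ 700.5 -285.8   19.3]
carrier_1 call 0.88 [562.7  24.8 119.2]
carrier_1 call 0.73 [ 683.4 -325.3   40.9]
carrier_1 call 0.71 [570.7 -76.  112.7]
carrier_1 call 0.58 [ 582.7 -167.9  118. ]
tray call 0.92 [497.1 330.9   3.9]
tray call 0.81 [481.9 344.4   9.9]
tube_rack call 0.81 [ 474.3 -372.6    1.4]
tube_rack call 0.89 [ 489.5 -363.5   47.3]
brown_bottle call 0.83 [663.5 279.4  -3.6]
brown_bottle call 0.97 [685.7 280.3  94.5]
specimen_cup call 0.86 [682.6 174.7   1.5]
specimen_cup call 0.72 [698.2 180.9  58.4]
specimen_cup call 0.55 [571.7 -73.6 113.6]
marker call 0.73 [424.2 125.5   2.4]
marker call 0.31 [ 472.4 -373.5    1.9]
marker call 0.53 [430.6 125.3  13.3]
marker call 0.2 [560.8  24.8 119.3]
top 53.48926277449872 0.007909162726965251 [ 463.2  -46.9 1085.5]
ra
[... 822 characters left out ...]
e_rack call 0.84 [ 474.  -372.8    1. ]
brown_bottle call 0.76 [661.5 279.6   2.2]
brown_bottle call 0.89 [653.  266.3 109.8]
specimen_cup call 0.87 [674.5 173.2   1.2]
specimen_cup call 0.62 [665.7 169.   70.3]
specimen_cup call 0.62 [ 474.  -364.5   49.3]
marker call 0.76 [421.5 131.9   1.6]
marker call 0.61 [419.8 126.2  11.8]
{'clock': 1.7, 'joints': array([-1.4,  0.3,  1.5,  0. ,  1.3, -0.1]), 'qd': array([ 0.,  0.,  0.,  0.,  0., -0.]), 'effort': array([ -0. , -53.2, -35.3,   0.1,   0. ,   0. ]), 'eef_pos': array([ 151.9, -528.6,  188.2]), 'eef_rot': array([-3.1, -0. ,  0.3]), 'wrist_force': array([0.3, 0.3, 0.2]), 'moment': array([ 0., -0., -0.]), 'finger_gap': 93.89463983449703} 19.0
```

View pictures.

View pics/scene0.png

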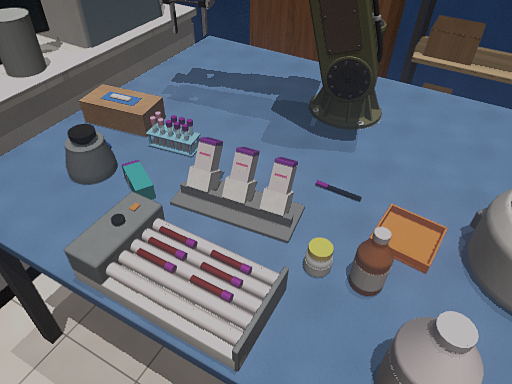

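View pics/top0.png

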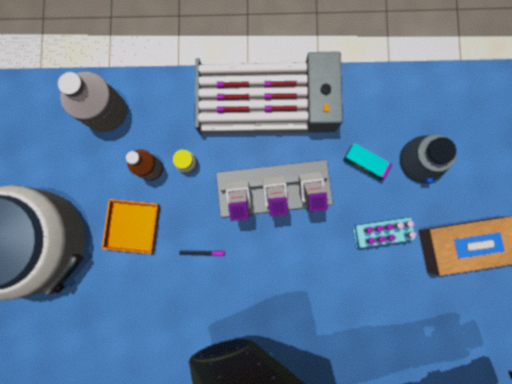

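Look-alikes: the white carriers with purple lids stand in the rack at top-view px (238,203), (277,198) and (317,195). The turquoise look-alike lies at (368,160). The purple-capped tubes are at (385,235), the marker at (203,253), and the purple-marked roller tubes at (245,95). I choose the three in the rack and will measure and crop them.

```bash
python3 - <<'E'
from h import *
from scipy.spatial.transform import Rotation as R
np.set_printoptions(precision=2,suppress=True)
print([a for a in dir(manip) if a[0]!='_'])
for n in ["top","scene"]:
    W=np.load(f"pics/{n}.npy"); im=cv2.imread(f"pics/{n}0.png"); hsv=cv2.cvtColor(im,cv2.COLOR_BGR2HSV)
    pur=(hsv[...,0]>135)&(hsv[...,0]<165)&(hsv[...,1]>100)&(W[...,2]>95)&(W[...,0]>480)&(W[...,0]<620)&(abs(W[...,1]+75)<140)
    k,l,s,_=cv2.connectedComponentsWithStats(pur.astype(np.uint8))
    C=[]
    for i in range(1,k):
        if s[i,4]<25: continue
        P=W[l==i]; top=P
        m=np.median(P,0); u,_,vt=np.linalg.svd(P-m); nrm=vt[2]*np.sign(vt[2][2])
        print(n,s[i],"mean",P.mean(0),"mid",(P.min(0)+P.max(0))/2,"n",nrm, "min",P.min(0),"max",P.max(0))
    # rack base
    b=(W[...,2]>8)&(W[...,2]<40)&(W[...,0]>500)&(W[...,0]<720)&(abs(W[...,1]+75)<190)
    P=W[b]; h,e=np.histogram(P[:,2],bins=np.arange(8,41,2)); print(h,e[:-1])
    g=b&(W[...,2]<e[h.argmax()]+4)
    print("rect",cv2.minAreaRect(W[g][:,:2].astype(np.float32)),np.median(W[g][:,2]))
    o=(hsv[...,0]<20)&(hsv[...,1]>180)&(hsv[...,2]>120)&(abs(W[...,0]-500)<110)&(abs(W[...,1]-330)<110)&(W[...,2]<40)
    print("tray",cv2.minAreaRect(W[o][:,:2].astype(np.float32)))
W=np.load("pics/top.npy"); t=(W[...,1]>380)&(W[...,2]>60)&(abs(W[...,0]-450)<150); print("centrifuge min y",np.nanmin(W[t][:,1]), np.nanmax(W[t][:,2]))
a=cv2.imread("pics/top0.png")[145:225,205:345]; b=cv2.imread("pics/scene0.png")[125:240,160:310]
cv2.imwrite("pics/crop.png",np.vstack([cv2.resize(a,(640,300)),cv2.resize(b,(640,300))]))
print(R.from_euler('xyz',manip.read_state()["eef_rot"]).as_matrix())
E
```

```text
['Unreachable', 'read_state', 'sign_off', 'tip_reach']
top [308 193  19  18 313] mean [ 549.51 -179.35  139.15] mid [ 549.62 -179.45  138.43] n [-0.49 -0.03  0.87] min [ 529.   -202.79  125.01] max [ 570.24 -156.11  151.85]
top [268 197  20  19 305] mean [538.88 -81.3  139.25] mid [539.19 -81.03 138.91] n [-0.49 -0.06  0.87] min [ 517.43 -104.8   125.97] max [560.95 -57.27 151.86]
top [229 202  19  18 305] mean [528.96  17.1  139.24] mid [529.05  17.76 131.24] n [-0.49 -0.1   0.86] min [508.34  -4.74 109.36] max [549.75  40.27 153.13]
[335 883 847 348  53   7   6   7   8   5   3   4   9  17  61  86] [ 8 10 12 14 16 18 20 22 24 26 28 30 32 34 36 38]
rect ((601.4661254882812, -74.10801696777344), (130.0938262939453, 319.3110046386719), 5.931086540222168) 11.638104320658385
tray ((496.2737121582031, 327.88250732421875), (137.96290588378906, 136.34786987304688), 83.87471008300781)
scene [199 137  24   9 103] mean [ 561.14 -176.95  143.01] mid [ 552.25 -179.16  138.9 ] n [-0.35 -0.04  0.94] min [ 529.63 -202.07  127.6 ] max [ 574.87 -156.25  150.19]
scene [236 147  23   9 109] mean [550.9  -78.48 143.2 ] mid [542.97 -79.26 139.14] n [-0.36 -0.04  0.93] min [ 519.92 -101.02  128.25] max [566.02 -57.5  150.02]
scene [275 157  23  10 122] mean [541.2   20.4  143.46] mid [532.01  19.54 139.81] n [-0.36 -0.04  0.93] min [510.73  -2.81 128.64] max [553.28  41.88 150.97]
[ 278 1031  803  142   58   75   63   77   74   69   70   72   73   88
  128  212] [ 8 10 12 14 16 18 20 22 24 26 28 30 32 34 36 38]
rect ((603.41943359375, -75.22894287109375), (131.74508666992188, 321.3485412597656), 5.865303039550781) 11.579315508218542
tray ((0.0, 0.0), (0.0, 0.0), 0.0)
centrifuge min y 446.57338253964207 204.23749415753923
[[ 0.96  0.28  0.  ]
 [ 0.28 -0.96  0.  ]
 [ 0.   -0.   -1.  ]]
```

View pics/crop.png

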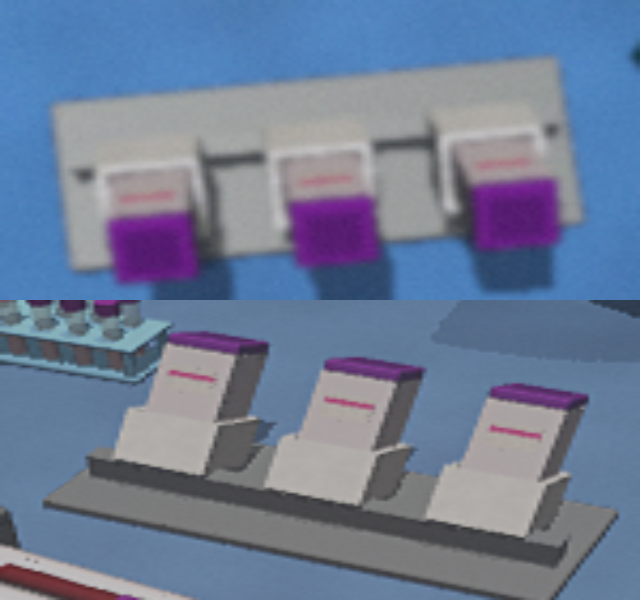

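```bash
cat >> h.py <<'E'
from scipy.spatial.transform import Rotation as R
from scipy.linalg import logm, expm
np.set_printoptions(precision=2,suppress=True)
yaw=np.radians(5.87)
rx=np.array([np.cos(yaw),np.sin(yaw),0]); ry=np.array([-np.sin(yaw),np.cos(yaw),0])
a=-0.5*rx+0.866*np.array([0,0,1.])
LID={"A":np.array([550.5,-179.2,139]),"B":np.array([540.5,-80.3,139]),"C":np.array([530.3,18.3,139.2])}
RL=np.stack([np.cross(-ry,-a),-ry,-a],1)
def cur():
    s=manip.read_state(); T=np.eye(4); T[:3,:3]=R.from_euler('xyz',s["eef_rot"]).as_matrix(); T[:3,3]=s["eef_pos"]; return T,s
def pose(p,Rm): T=np.eye(4); T[:3,:3]=Rm; T[:3,3]=p; return T
def steps(T0,T1,n):
    D=expm(np.real(logm(np.linalg.inv(T0)@T1))/n)
    tr=np.round(D[:3,3],1); w=np.round(np.degrees(R.from_matrix(D[:3,:3]).as_rotvec()),2)
    print("rows",n,"travel",tr,"rot",w); 
    Dr=pose(tr,R.from_rotvec(np.radians(w)).as_matrix()); T=T0.copy(); path=[]
    for _ in range(n): T=T@Dr; path.append(T[:3,3].copy())
    print("via",path[n//2],"end",T[:3,3],"want",T1[:3,3]); return T
def err(T1):
    T,s=cur(); E=np.linalg.inv(T)@T1; print("clock",s["clock"],"pos",T[:3,3],"tool shift to target",E[:3,3],"rot deg",np.degrees(R.from_matrix(E[:3,:3]).as_rotvec()),"F",s["wrist_force"],"gap",s["finger_gap"])
E
python3 - <<'E'
from h import *
T,s=cur(); steps(T,pose(LID["A"]+70*a,RL),14)
E
```

```text
rows 14 travel [ 30.  -19.1   6.4] rot [-0.19  2.14  0.71]
via [ 353.16 -323.31  167.75] end [ 515.04 -183.35  200.29] want [ 515.68 -182.78  199.62]
```

send_rows([
  {"travel":[30,-19.1,6.4],"delta_rot":[-0.19,2.14,0.71],"fingers":-1},
  {"travel":[30,-19.1,6.4],"delta_rot":[-0.19,2.14,0.71],"fingers":-1},
  {"travel":[30,-19.1,6.4],"delta_rot":[-0.19,2.14,0.71],"fingers":-1},
  {"travel":[30,-19.1,6.4],"delta_rot":[-0.19,2.14,0.71],"fingers":-1},
  {"travel":[30,-19.1,6.4],"delta_rot":[-0.19,2.14,0.71],"fingers":-1},
  {"travel":[30,-19.1,6.4],"delta_rot":[-0.19,2.14,0.71],"fingers":-1},
  {"travel":[30,-19.1,6.4],"delta_rot":[-0.19,2.14,0.71],"fingers":-1},
  {"travel":[30,-19.1,6.4],"delta_rot":[-0.19,2.14,0.71],"fingers":-1},
  {"travel":[30,-19.1,6.4],"delta_rot":[-0.19,2.14,0.71],"fingers":-1},
  {"travel":[30,-19.1,6.4],"delta_rot":[-0.19,2.14,0.71],"fingers":-1},
  {"travel":[30,-19.1,6.4],"delta_rot":[-0.19,2.14,0.71],"fingers":-1},
  {"travel":[30,-19.1,6.4],"delta_rot":[-0.19,2.14,0.71],"fingers":-1},
  {"travel":[30,-19.1,6.4],"delta_rot":[-0.19,2.14,0.71],"fingers":-1},
  {"travel":[30,-19.1,6.4],"delta_rot":[-0.19,2.14,0.71],"fingers":-1},
])

```text
clock: 3.45
eef_pos: [515.8, -182.5, 200.7]
eef_rot: [-3.141, -0.526, 0.102]
wrist_force: [-0.5, -0.0, -0.5]
finger_gap: 93.8
```

```bash
python3 - <<'E'
from h import *
err(pose(LID["A"]+70*a,RL)); err(pose(LID["A"]-48*a,RL))
E
```

```text
clock 3.45 pos [ 515.83 -182.53  200.66] tool shift to target [-0.67  0.23  0.81] rot deg [ 0.   -0.12 -0.04] F [-0.5  -0.05 -0.53] gap 93.81090052000192
clock 3.45 pos [ 515.83 -182.53  200.66] tool shift to target [ -0.92   0.23 118.81] rot deg [ 0.   -0.12 -0.04] F [-0.5  -0.05 -0.53] gap 93.81090052000192
```

send_rows([
  {"travel":[-0.9,0.2,30],"delta_rot":[0,0,0],"fingers":-1},
  {"travel":[0,0,30],"delta_rot":[0,0,0],"fingers":-1},
  {"travel":[0,0,30],"delta_rot":[0,0,0],"fingers":-1},
  {"travel":[0,0,18.8],"delta_rot":[0,0,0],"fingers":-1},
  {"travel":[0,0,10],"delta_rot":[0,0,0],"fingers":-0.5},
  {"travel":[0,0,0],"delta_rot":[0,0,0],"fingers":1},
  {"travel":[0,0,0],"delta_rot":[0,0,0],"fingers":1},
  {"travel":[0,0,0],"delta_rot":[0,0,0],"fingers":1},
  {"travel":[0,0,0],"delta_rot":[0,0,0],"fingers":1},
  {"travel":[0,0,0],"delta_rot":[0,0,0],"fingers":1},
], grip_force=35)

```text
clock: 4.7
eef_pos: [573.5, -177.8, 97.4]
eef_rot: [3.141, -0.525, 0.102]
wrist_force: [-1.4, -1.1, 3.1]
finger_gap: 46.0
```

```bash
python3 - <<'E'
from h import *
err(pose(LID["A"]-48*a,RL))
E
```

```text
clock 4.7 pos [ 573.54 -177.77   97.4 ] tool shift to target [ 0.83 -0.93  0.44] rot deg [ 0.03 -0.07 -0.01] F [-1.4  -1.06  3.12] gap 45.96710545012412
```

send_rows([
  {"travel":[0,0,-10],"delta_rot":[0,0,0],"fingers":1},
  {"travel":[0,0,-10],"delta_rot":[0,0,0],"fingers":1},
  {"travel":[0,0,-10],"delta_rot":[0,0,0],"fingers":1},
  {"travel":[2,0,0],"delta_rot":[0,0,0],"fingers":1},
  {"travel":[0,0,0],"delta_rot":[0,0,0],"fingers":1},
  {"travel":[0,0,0],"delta_rot":[0,0,0],"fingers":1},
  {"travel":[0,0,0],"delta_rot":[0,0,0],"fingers":1},
])

```text
clock: 5.58
eef_pos: [560.1, -178.8, 123.6]
eef_rot: [-3.141, -0.524, 0.102]
wrist_force: [-0.1, -0.1, -3.0]
finger_gap: 45.7
```

```bash
python3 - <<'E'
from h import *
err(pose(LID["A"]-18*a,RL)); s=manip.read_state(); print(s["wrist_force"],s["moment"])
E
```

```text
clock 5.575 pos [ 560.12 -178.83  123.6 ] tool shift to target [-0.62 -0.61 -0.14] rot deg [-0.02 -0.01 -0.02] F [-0.14 -0.1  -2.98] gap 45.74955216234615
[-0.14 -0.1  -2.98] [-0.05  0.46  0.  ]
```

send_rows([
  {"travel":[-2,0,0],"delta_rot":[0,0,0],"fingers":1},
  {"travel":[0,0,10],"delta_rot":[0,0,0],"fingers":1},
  {"travel":[0,0,10],"delta_rot":[0,0,0],"fingers":1},
  {"travel":[0,0,9],"delta_rot":[0,0,0],"fingers":1},
  {"travel":[0,0,1],"delta_rot":[0,0,0],"fingers":1},
  {"travel":[0,0,0],"delta_rot":[0,0,0],"fingers":1},
])

```text
clock: 6.32
eef_pos: [573.8, -178.1, 97.0]
eef_rot: [3.141, -0.525, 0.102]
wrist_force: [-1.8, -3.9, 2.2]
finger_gap: 45.3
```

```bash
python3 - <<'E'
from h import *
err(pose(LID["A"]-48*a,RL))
E
```

```text
clock 6.325 pos [ 573.83 -178.07   96.99] tool shift to target [ 0.81 -1.26 -0.04] rot deg [ 0.06 -0.07 -0.01] F [-1.76 -3.93  2.23] gap 45.259087652229795
```

send_rows([
  {"travel":[0,0,0],"delta_rot":[0,0,0],"fingers":-1},
  {"travel":[0,0,0],"delta_rot":[0,0,0],"fingers":-1},
  {"travel":[0,0,0],"delta_rot":[0,0,0],"fingers":-1},
  {"travel":[0,0,0],"delta_rot":[0,0,0],"fingers":-1},
  {"travel":[0,0,-30],"delta_rot":[0,0,0],"fingers":-1},
  {"travel":[0,0,-30],"delta_rot":[0,0,0],"fingers":-1},
  {"travel":[0,0,-30],"delta_rot":[0,0,0],"fingers":-1},
  {"travel":[0,-33,0],"delta_rot":[0,0,0],"fingers":-1},
  {"travel":[0,-33,0],"delta_rot":[0,0,0],"fingers":-1},
  {"travel":[0,-33,0],"delta_rot":[0,0,0],"fingers":-1},
  {"travel":[0,0,0],"delta_rot":[0,0,0],"fingers":-1},
])

```text
clock: 7.7
eef_pos: [518.4, -82.1, 175.2]
eef_rot: [3.142, -0.525, 0.105]
wrist_force: [0.4, 0.3, 0.3]
finger_gap: 93.9
```

```bash
python3 - <<'E'
from h import *
err(pose(LID["B"]-48*a,RL))
c=camera("top"); W=cloud(c); im=c["color"][...,::-1].copy(); cv2.imwrite("pics/top1.png",im)
hsv=cv2.cvtColor(im,cv2.COLOR_BGR2HSV)
pur=(hsv[...,0]>135)&(hsv[...,0]<165)&(hsv[...,1]>100)&(W[...,2]>105)&(W[...,0]>480)&(W[...,0]<620)&(abs(W[...,1]+75)<140)
k,l,s,_=cv2.connectedComponentsWithStats(pur.astype(np.uint8))
for i in range(1,k):
    if s[i,4]>25: print(s[i],W[l==i].mean(0),W[l==i].min(0),W[l==i].max(0))
E
```

```text
clock 7.7 pos [518.37 -82.09 175.16] tool shift to target [ 1.05  0.58 90.41] rot deg [-0.06 -0.06  0.11] F [0.44 0.26 0.25] gap 93.87389712147282
[307 193  20  19 317] [ 549.44 -178.71  139.32] [ 526.72 -202.26  124.38] [ 569.92 -154.64  153.8 ]
[268 197  20  19 308] [538.85 -81.18 139.17] [ 517.52 -104.84  123.67] [561.13 -57.28 151.34]
[229 202  19  18 305] [528.85  17.09 139.45] [508.33  -4.77 114.61] [549.65  40.09 151.44]
```

send_rows([
  {"travel":[0.5,-0.2,30],"delta_rot":[0,0,0],"fingers":-1},
  {"travel":[0,0,30],"delta_rot":[0,0,0],"fingers":-1},
  {"travel":[0,0,30.4],"delta_rot":[0,0,0],"fingers":-0.5},
  {"travel":[0,0,0],"delta_rot":[0,0,0],"fingers":1},
  {"travel":[0,0,0],"delta_rot":[0,0,0],"fingers":1},
  {"travel":[0,0,0],"delta_rot":[0,0,0],"fingers":1},
  {"travel":[0,0,0],"delta_rot":[0,0,0],"fingers":1},
  {"travel":[0,0,0],"delta_rot":[0,0,0],"fingers":1},
])

```text
clock: 8.75
eef_pos: [564.2, -79.1, 97.8]
eef_rot: [3.141, -0.526, 0.102]
wrist_force: [-5.1, -3.1, 7.2]
finger_gap: 45.8
```

```bash
python3 - <<'E'
from h import *
err(pose(LID["B"]-48*a,RL))
E
```

```text
clock 8.75 pos [564.22 -79.14  97.82] tool shift to target [ 0.05 -1.28  0.47] rot deg [ 0.04 -0.12  0.  ] F [-5.15 -3.08  7.21] gap 45.79577592657486
```

send_rows([
  {"travel":[0,0,-10],"delta_rot":[0,0,0],"fingers":1},
  {"travel":[0,0,-10],"delta_rot":[0,0,0],"fingers":1},
  {"travel":[0,0,-10],"delta_rot":[0,0,0],"fingers":1},
  {"travel":[2,0,0],"delta_rot":[0,0,0],"fingers":1},
  {"travel":[0,0,0],"delta_rot":[0,0,0],"fingers":1},
  {"travel":[0,0,0],"delta_rot":[0,0,0],"fingers":1},
  {"travel":[0,0,0],"delta_rot":[0,0,0],"fingers":1},
])

```text
clock: 9.62
eef_pos: [550.5, -80.1, 123.4]
eef_rot: [-3.141, -0.523, 0.102]
wrist_force: [0.7, -0.2, -6.8]
finger_gap: 45.9
```

```bash
python3 - <<'E'
from h import *
err(pose(LID["B"]-18*a,RL))
E
```

```text
clock 9.625 pos [550.54 -80.07 123.43] tool shift to target [-0.88 -0.8  -0.49] rot deg [-0.02  0.01 -0.02] F [ 0.72 -0.19 -6.83] gap 45.874403013288926
```

Carrier A shows about 2.7 N, so it is light. Carrier B shows about 6.8 N, so it is the steel one. I'll lift B clear and take it to the tray.

send_rows([
  {"travel":[0,0,-15],"delta_rot":[0,0,0],"fingers":1},
  {"travel":[0,0,-20],"delta_rot":[0,0,0],"fingers":1},
  {"travel":[0,0,-20],"delta_rot":[0,0,0],"fingers":1},
  {"travel":[0,0,-15],"delta_rot":[0,0,0],"fingers":1},
], grip_force=50)

```text
clock: 10.12
eef_pos: [515.4, -83.9, 186.0]
eef_rot: [3.141, -0.525, 0.102]
wrist_force: [0.3, -0.1, -7.1]
finger_gap: 45.8
```

```bash
python3 - <<'E'
from h import *
T,s=cur(); print(T[:3,3],s["wrist_force"],s["finger_gap"])
RD=np.stack([rx,-ry,[0,0,-1.]],1)
T=steps(T,pose([510,-75,275],RD),6)
T=steps(T,pose([498,329,275],RD),13)
E
```

```text
[515.36 -83.92 185.99] [ 0.26 -0.1  -7.13] 45.80863573605681
rows 6 travel [  3.8  -1.6 -14.5] rot [ 0.01 -5.02 -0.  ]
via [506.56 -78.37 245.1 ] end [509.96 -74.82 274.81] want [510. -75. 275.]
rows 13 travel [  2.3 -31.   -0. ] rot [-0.  0. -0.]
via [503.81 142.69 274.92] end [498.53 329.13 275.01] want [498. 329. 275.]
```

send_rows([
  {"travel":[3.8,-1.6,-14.5],"delta_rot":[0,-5,0],"fingers":1},
  {"travel":[3.8,-1.6,-14.5],"delta_rot":[0,-5,0],"fingers":1},
  {"travel":[3.8,-1.6,-14.5],"delta_rot":[0,-5,0],"fingers":1},
  {"travel":[3.8,-1.6,-14.5],"delta_rot":[0,-5,0],"fingers":1},
  {"travel":[3.8,-1.6,-14.5],"delta_rot":[0,-5,0],"fingers":1},
  {"travel":[3.8,-1.6,-14.5],"delta_rot":[0,-5.1,0],"fingers":1},
  {"travel":[1,-15,0],"delta_rot":[0,0,0],"fingers":1},
  {"travel":[2.4,-32,0],"delta_rot":[0,0,0],"fingers":1},
  {"travel":[2.4,-32,0],"delta_rot":[0,0,0],"fingers":1},
  {"travel":[2.4,-32,0],"delta_rot":[0,0,0],"fingers":1},
  {"travel":[2.4,-32,0],"delta_rot":[0,0,0],"fingers":1},
  {"travel":[2.4,-32,0],"delta_rot":[0,0,0],"fingers":1},
  {"travel":[2.4,-32,0],"delta_rot":[0,0,0],"fingers":1},
  {"travel":[2.4,-32,0],"delta_rot":[0,0,0],"fingers":1},
  {"travel":[2.4,-32,0],"delta_rot":[0,0,0],"fingers":1},
  {"travel":[2.4,-32,0],"delta_rot":[0,0,0],"fingers":1},
  {"travel":[2.4,-32,0],"delta_rot":[0,0,0],"fingers":1},
  {"travel":[2.4,-32,0],"delta_rot":[0,0,0],"fingers":1},
  {"travel":[2.4,-32,0],"delta_rot":[0,0,0],"fingers":1},
  {"travel":[0,0,0],"delta_rot":[0,0,0],"fingers":1},
])

```text
clock: 12.62
eef_pos: [498.2, 327.2, 272.7]
eef_rot: [-3.14, 0.001, 0.105]
wrist_force: [0.7, -1.1, -6.6]
finger_gap: 45.6
```

```bash
python3 - <<'E'
from h import *
RD=np.stack([rx,-ry,[0,0,-1.]],1)
err(pose([498,329,79],RD))
c=camera("scene"); cv2.imwrite("pics/s2.png",c["color"][...,::-1])
E
```

```text
clock 12.625 pos [498.21 327.18 272.7 ] tool shift to target [  0.14  -1.56 193.7 ] rot deg [-0.08  0.05  0.12] F [ 0.74 -1.09 -6.57] gap 45.61659895608366
```

View pics/s2.png

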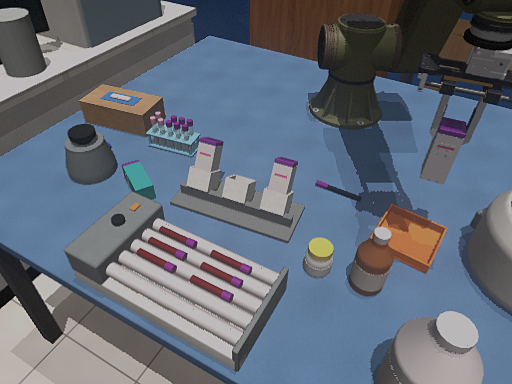

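The picture shows the carrier held upright above the tray (px 445,150), pocket 2 empty (px 240,188), and the neighbours seated. I'll lower it.

send_rows([
  {"travel":[0,-0.8,30],"delta_rot":[0,0,0],"fingers":1},
  {"travel":[0,-0.8,35],"delta_rot":[0,0,0],"fingers":1},
  {"travel":[0,0,35],"delta_rot":[0,0,0],"fingers":1},
  {"travel":[0,0,35],"delta_rot":[0,0,0],"fingers":1},
  {"travel":[0,0,30],"delta_rot":[0,0,0],"fingers":1},
  {"travel":[0,0,15],"delta_rot":[0,0,0],"fingers":1},
  {"travel":[0,0,8],"delta_rot":[0,0,0],"fingers":1},
  {"travel":[0,0,2],"delta_rot":[0,0,0],"fingers":1},
  {"travel":[0,0,0],"delta_rot":[0,0,0],"fingers":1},
  {"travel":[0,0,0],"delta_rot":[0,0,0],"fingers":1},
])

```text
clock: 13.92
eef_pos: [499.3, 327.1, 84.1]
eef_rot: [-3.141, -0.0, 0.102]
wrist_force: [-0.2, 0.4, -6.0]
finger_gap: 45.6
```

send_rows([
  {"travel":[0,0,2],"delta_rot":[0,0,0],"fingers":1},
  {"travel":[0,0,2],"delta_rot":[0,0,0],"fingers":1},
  {"travel":[0,0,0],"delta_rot":[0,0,0],"fingers":1},
  {"travel":[0,0,0],"delta_rot":[0,0,0],"fingers":1},
])

```text
clock: 14.42
eef_pos: [499.1, 326.9, 79.3]
eef_rot: [-3.141, 0.001, 0.102]
wrist_force: [-0.5, 0.2, -5.9]
finger_gap: 45.7
```

send_rows([
  {"travel":[0,0,1],"delta_rot":[0,0,0],"fingers":1},
  {"travel":[0,0,1],"delta_rot":[0,0,0],"fingers":1},
  {"travel":[0,0,0],"delta_rot":[0,0,0],"fingers":1},
  {"travel":[0,0,0],"delta_rot":[0,0,0],"fingers":1},
])

```text
clock: 14.92
eef_pos: [499.3, 326.9, 78.2]
eef_rot: [-3.141, 0.0, 0.102]
wrist_force: [-2.0, -3.2, 6.5]
finger_gap: 45.4
```

send_rows([
  {"travel":[0,0,0],"delta_rot":[0,0,0],"fingers":0},
  {"travel":[0,0,0],"delta_rot":[0,0,0],"fingers":-0.5},
  {"travel":[0,0,0],"delta_rot":[0,0,0],"fingers":-1},
  {"travel":[0,0,0],"delta_rot":[0,0,0],"fingers":-1},
  {"travel":[0,0,0],"delta_rot":[0,0,0],"fingers":-1},
  {"travel":[0,0,-15],"delta_rot":[0,0,0],"fingers":-1},
  {"travel":[0,0,-30],"delta_rot":[0,0,0],"fingers":-1},
  {"travel":[0,0,-40],"delta_rot":[0,0,0],"fingers":-1},
  {"travel":[0,0,-40],"delta_rot":[0,0,0],"fingers":-1},
  {"travel":[0,0,-40],"delta_rot":[0,0,0],"fingers":-1},
  {"travel":[-45,0,0],"delta_rot":[0,0,0],"fingers":-1},
  {"travel":[-45,0,0],"delta_rot":[0,0,0],"fingers":-1},
  {"travel":[-45,0,0],"delta_rot":[0,0,0],"fingers":-1},
  {"travel":[0,0,0],"delta_rot":[0,0,0],"fingers":-1},
])

```text
clock: 16.68
eef_pos: [363.2, 313.1, 244.3]
eef_rot: [-3.14, -0.001, 0.104]
wrist_force: [0.6, -0.9, 0.0]
finger_gap: 94.0
```

```bash
python3 - <<'E'
from h import *
ims=[]
for n in ["top","scene"]:
    c=camera(n); W=cloud(c); im=np.ascontiguousarray(c["color"][...,::-1]); ims.append(im)
    hsv=cv2.cvtColor(im,cv2.COLOR_BGR2HSV)
    pur=(hsv[...,0]>135)&(hsv[...,0]<165)&(hsv[...,1]>100)&(W[...,2]>100)&(W[...,0]>420)&(W[...,0]<620)&(W[...,1]>-230)
    k,l,s,_=cv2.connectedComponentsWithStats(pur.astype(np.uint8))
    for i in range(1,k):
        if s[i,4]>25:
            P=W[l==i]; P=P[P[:,2]>np.median(P[:,2])-30]; v=np.linalg.svd(P-P.mean(0))[2][2]; print(n,s[i],P.mean(0),"n",v*np.sign(v[2]),P.min(0),P.max(0))
    for o in ["tube_rack","brown_bottle","specimen_cup","marker"]:
        for d in tip_of(o,n)[:1]: print(o,d["confidence"],tw(c,d["at"]))
s=manip.read_state(); print(s["clock"],s["wrist_force"],s["eef_pos"])
a=ims[0][140:270,90:340]; b=ims[1][120:290,160:460]
cv2.imwrite("pics/fin.png",np.vstack([cv2.resize(a,(540,280)),cv2.resize(b,(540,306))]))
E
```

```text
top [307 193  20  18 314] [ 549.52 -178.81  139.3 ] n [-0.49 -0.04  0.87] [ 529.05 -202.42  125.98] [ 570.01 -154.6   153.34]
top [229 202  19  18 303] [528.93  17.14 139.25] n [-0.49 -0.07  0.87] [508.35  -4.75 113.32] [549.77  39.97 151.89]
top [108 216  20  20 344] [495.09 325.43 125.87] n [-0.02 -0.04  1.  ] [471.15 301.99 102.79] [519.01 349.48 130.88]
tube_rack 0.64 [ 473.07 -373.4    -0.55]
brown_bottle 0.61 [660.47 282.42  -0.75]
specimen_cup 0.57 [676.36 175.59  -2.01]
marker 0.76 [419.46 130.26   1.26]
scene [200 137  23   8 101] [ 560.87 -176.26  143.  ] n [-0.38 -0.04  0.92] [ 530.64 -202.8   127.03] [ 574.14 -156.8   149.85]
scene [275 157  23  10 121] [541.02  20.29 143.3 ] n [-0.38 -0.04  0.93] [508.79  -2.22 126.33] [554.2   41.88 149.83]
scene [409 193  23  20 350] [501.36 326.51 125.37] n [ 0.06 -0.01  1.  ] [472.68 302.18 115.98] [522.42 350.87 129.04]
tube_rack 0.85 [ 474.11 -371.03    1.37]
brown_bottle 0.69 [665.03 281.1   -2.69]
specimen_cup 0.83 [682.72 175.72   2.98]
marker 0.67 [426.86 126.89   4.62]
17.175 [ 0.47 -0.21 -0.06] [365.17 313.03 242.28]
```

View pics/fin.png

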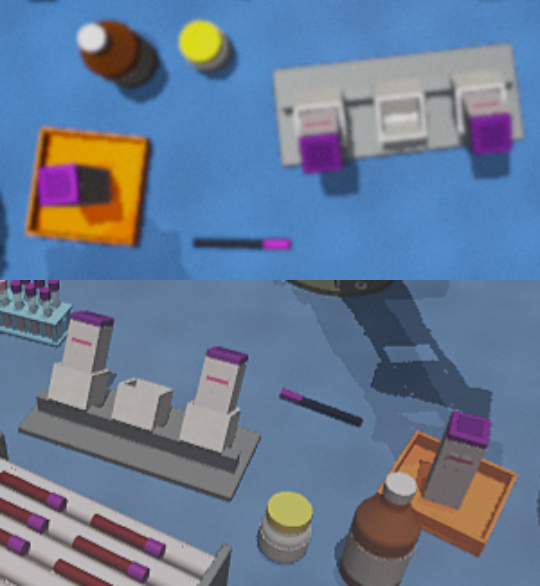

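The carrier stands in the tray with its lid at z ≈ 126 mm, which matches 121 + 5. Both neighbours are seated and the bystanders have not moved. Handing in.

```bash
python3 -c "
from h import *
print(manip.sign_off())"
```

```text
the job is handed in; nothing more can be done
None
```

The steel-weighted carrier was the middle one; it now stands upright and released in the orange tray, and I handed the job in at about 17 s. No verdict was reported.

- **Weighing:** I lifted the carrier at the low-y end of the rack, which read about 2.5–3 N (light), and put it back. The middle one read about 6.8–7.1 N, far above a plastic blank. I did not lift the third one, since that reading already settled it.
- **Final checks:**
  - **Tray carrier:** its lid is at z ≈ 126 mm, as expected for 121 mm on a 5 mm floor. It stands within about 5 mm of the tray centre. The top view puts its tilt at about 0.04 rad and the scene view at about 0.06 rad; the limit is 0.10 rad.
  - **Light carriers:** both lids are back within 1 mm of their starting positions, leaning about 30°.
  - **Bystanders:** all four match their starting positions to within the networks' scatter of a few mm.
  - **Gripper:** it is open, raised and clear of everything, with wrist force near zero.
- **Disagreements:** the scene camera gave flatter lid slopes for the leaning carriers (about 22°), both before and after the moves. That is probably because it sees lid sides as well as tops, and the top view agrees with 30°.

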